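# Find the loose clamp bolt and hold its cap open

### The arm

A 6-joint arm with a two-finger parallel gripper is mounted at the origin on a cart in front of the work surface, level with it; the furniture and walls round the work are solid. World frame = base frame: x ahead of the robot, y to its left, z up, the work surface at z = 0. Lengths are in mm, angles in rad, forces in N, time in s.
With the tool pointing down it reaches from about 275 to 1000 mm from the base axis. Payload 8.4 kg.
Tool frame: the origin (TCP) lies at the very end of the fingers, on their centre line; the grasp point (between the pads) lies 19 mm behind it; z points along the fingers, x is the direction in which the jaws open and shut, and the axes are right-handed (so a half turn about z gives the same grasp; the last joint's range is limited). The gripper opens to 85 mm and grips with 20 to 120 N. Pads are 22 mm wide; open, the fingers measure 114 mm over their backs; the gripper's body (76 mm by 85 mm) begins 54 mm behind the grasp point. The pads swing forward as they close: fully open they stand 13 mm farther back than shut.
Start: joints at [-1.195, 0.353, 1.633, -0, 1.155, -0.002], TCP at [230.547, -580.927, 231.281] pointing down, gripper open.
Joint ranges: [-2.63, 2.63], [-0.92, 2.1], [0.06, 2.66], [-1.3, 4.44], [0, 2.69], [-3.02, 3.02]. Speed limits (rad/s): [2.22, 2.22, 2.79, 3.14, 3.14, 3.14].

### API

Orientations are given as [roll, pitch, yaw] about the fixed x, y, z axes, in that order (R = Rz(yaw) Ry(pitch) Rx(roll)).
In Python, from rig import r gives the robot as it stands.
- The arm moves only by the tool arm_command, never from a script. Its argument "targets" is a list of rows, each a list of 6 numbers: the shift along the tool's x, y, z in m, then the turn, a rotation vector about the tool's x, y, z in rad. A call has 1 to 20 rows; each row shifts and turns the commanded pose from where the row before left it, along the tool's axes as they then stand; what a row does not reach is not made up. A row lasts 1/12 s, in which the tool goes at most 41.7 mm and 7.16 degrees, less where a joint would pass 70% of its speed; a pose out of reach is approached as far as the arm can. A call is refused whole if a number of a shift passes 0.0417 or a number of a turn 0.125, either way. A call with a gripper value outside its range is refused whole. "fingers" is the finger opening in m, from 0 to 0.0854, set as the call begins (left out, the last holds). The fingers move at their own pace and stop on an object; "squeeze" is the grip in N (left out, the last holds). Time passes only in rows, so rows that do not move let the fingers close. It gives the time, the measured TCP pose, the force and the opening at its end, in the units of the state.
- r.sense(): the state, without advancing time (a new reading comes with each control period).
- r.grab_frame(name): name is "scene" or "top" or "wrist"; returns a dict with "image" (384x512x3 uint8, blue, green, red), "fx", "fy", "cx", "cy" (pixels), "xyz" and "orientation" of the camera in the world. Camera axes: x right, y down, z forward; pixel columns grow to the right and rows downward; lengths in mm; the calibration is good to about 2 mm. A picture is of the moment at which its call begins. There is no depth.
- r.sign_off(): hands the job in, once; it reports no verdict.
The state is a dict: "clock": time; "qpos": joint angles; "qvel": joint speeds; "joint_efforts": joint torques, N m; "eef_pos": TCP position; "tcp_rot": TCP orientation; "contact_force": force on the tool from outside, world axes, zero at the start; "wrist_torque": the same for the moment, N m; "opening": opening from 0.0 (shut) to 1.0 (fully open).
Only numpy, scipy, OpenCV 4.12 (cv2) and the standard library are available. Lean on these libraries where they do the work, as an engineer would, in place of code of your own. Each camera call takes 0.05 s, during which the arm holds its last target.

### The job

First throw the lock lever of the clamping fixture over into its marked notch (the far one, with the rivet beside it) so that the caps are unlocked, and leave it there. Then give each of the three bolt heads a firm tap from above, going from left to right, to find the one that is loose and sinks (it stays down); lift the hinged cap in front of that bolt well open, at least 45 degrees, and finish while still holding it open, so that I can get at the nut under it. Keep the other two caps shut, lift no cap before the lever is in its notch, and leave the things lying around alone.

Things in the scene. Friction and masses are not known exactly. Their poses are not given: they have to be found in the camera images.
- fixture: Fixed base plate 150 x 340 x 12 mm. Origin on the table below it (plate x -65..85, y -170..170 mm); x to the back, y left along the row, z up; yaw within 0.3. Three like stations at y = 55, -30, -115 mm: hex bolt at x = 62, hinged cap in front. Which of p, q, r stands where changes each time. Lock lever at y = 135. All but the lever is under 125 mm high.
- lever (a joint): Lock lever angle (rad) about a cross shaft along fixture y at x = 30, z = 72 mm: 0 upright, + leans back (+x). Range -0.72..0.75, starts toward the robot. The quadrant on its left has notches at -0.60, -0.05 and +0.50; the farthest, +0.50, is marked by a rivet on an ear. No click: friction (2 N at the knob) keeps it. Thin pawls on the shaft lie over the caps and swing clear when it is thrown.
- lever_knob (a point): Centre of the black 26 mm ball knob on the lever's 9 mm rod, 95 mm from the shaft axis, at fixture y = 135 mm, about 145 to 167 mm above the table. The quadrant's mid plane lies 15 mm left of the rod, its teeth reach 57 mm from the shaft axis.
- bolt_p: Dark hex-head bolt of station p, head 29 mm across, pointing up. Origin: centre of the head's flat top, 85 mm above the table at rest (fixture x = 62 mm); the lock shaft runs 32 mm in front. All three look alike; just one is loose: pressed with over 2 to 3 N it sinks 6 mm to a stop and stays down. A tight one gives under 1 mm at 10 N.
- cap_p: Hinged steel cap of station p: cover 56 mm wide with a U-shaped handle toward the robot. Origin on its hinge axis, which runs along fixture y at fixture x = 20 mm, 62 mm above the table; x axis away from the handle, y left, z up when shut, so the opening angle is its z axis' tilt, 0 to 1.15 rad. About 0.13 kg; 1 N at the bar lifts it; falls shut when let go.
- bar_p (a point): Middle of the handle bar of cap p: round bar 10 mm thick along fixture y, 46 mm free between its side arms, 90 mm from the hinge axis toward the robot; 62 mm above the table when shut, 50 mm free below it, 29 mm free between it and the cap's front. Pinched from above (jaws closing along fixture x) it turns between the jaws as the cap swings up.
- bolt_q: Dark hex-head bolt of station q, head 29 mm across, pointing up. Origin: centre of the head's flat top, 85 mm above the table at rest (fixture x = 62 mm); the lock shaft runs 32 mm in front. All three look alike; just one is loose: pressed with over 2 to 3 N it sinks 6 mm to a stop and stays down. A tight one gives under 1 mm at 10 N.
- cap_q: Hinged steel cap of station q: cover 56 mm wide with a U-shaped handle toward the robot. Origin on its hinge axis, which runs along fixture y at fixture x = 20 mm, 62 mm above the table; x axis away from the handle, y left, z up when shut, so the opening angle is its z axis' tilt, 0 to 1.15 rad. About 0.13 kg; 1 N at the bar lifts it; falls shut when let go.
- bar_q (a point): Middle of the handle bar of cap q: round bar 10 mm thick along fixture y, 46 mm free between its side arms, 90 mm from the hinge axis toward the robot; 62 mm above the table when shut, 50 mm free below it, 29 mm free between it and the cap's front. Pinched from above (jaws closing along fixture x) it turns between the jaws as the cap swings up.
- bolt_r: Dark hex-head bolt of station r, head 29 mm across, pointing up. Origin: centre of the head's flat top, 85 mm above the table at rest (fixture x = 62 mm); the lock shaft runs 32 mm in front. All three look alike; just one is loose: pressed with over 2 to 3 N it sinks 6 mm to a stop and stays down. A tight one gives under 1 mm at 10 N.
- cap_r: Hinged steel cap of station r: cover 56 mm wide with a U-shaped handle toward the robot. Origin on its hinge axis, which runs along fixture y at fixture x = 20 mm, 62 mm above the table; x axis away from the handle, y left, z up when shut, so the opening angle is its z axis' tilt, 0 to 1.15 rad. About 0.13 kg; 1 N at the bar lifts it; falls shut when let go.
- bar_r (a point): Middle of the handle bar of cap r: round bar 10 mm thick along fixture y, 46 mm free between its side arms, 90 mm from the hinge axis toward the robot; 62 mm above the table when shut, 50 mm free below it, 29 mm free between it and the cap's front. Pinched from above (jaws closing along fixture x) it turns between the jaws as the cap swings up.
- boot_0: Rubber dust boot, 45 mm across and 22 mm high, a bystander lying loose near the fixture, to be left alone. Origin: centre of its underside.
- tape_roll: Roll of tape, 89 mm across and 19 mm high, a bystander lying loose near the fixture, to be left alone. Origin: centre of its underside.
- boot_2: Rubber dust boot, 45 mm across and 22 mm high, a bystander lying loose near the fixture, to be left alone. Origin: centre of its underside.
- mallet: Rubber mallet, 284 mm long, 37 mm high, a bystander lying loose near the fixture, to be left alone. Origin: centre of its underside.

How it is judged (in metres and radians):
On the way, in this order (a step that is already met when the one before it is completed fails the run):
1. the lever stands in the marked notch (value of joint lever between 0.38 and 0.62 rad), for 0.2 s.
2. the left bolt head is tapped (over 1.5 N) (((y of bolt_p in the frame of fixture between 0.02 and 0.09 m and contact force between bolt_p and anything else above 1.5 N) or (y of bolt_q in the frame of fixture between 0.02 and 0.09 m and contact force between bolt_q and anything else above 1.5 N) or (y of bolt_r in the frame of fixture between 0.02 and 0.09 m and contact force between bolt_r and anything else above 1.5 N))), for 0.02 s.
3. the middle bolt head is tapped (over 1.5 N) (((y of bolt_p in the frame of fixture between -0.065 and 0.005 m and contact force between bolt_p and anything else above 1.5 N) or (y of bolt_q in the frame of fixture between -0.065 and 0.005 m and contact force between bolt_q and anything else above 1.5 N) or (y of bolt_r in the frame of fixture between -0.065 and 0.005 m and contact force between bolt_r and anything else above 1.5 N))), for 0.02 s.
4. the right bolt head is tapped (over 1.5 N) (((y of bolt_p in the frame of fixture between -0.15 and -0.08 m and contact force between bolt_p and anything else above 1.5 N) or (y of bolt_q in the frame of fixture between -0.15 and -0.08 m and contact force between bolt_q and anything else above 1.5 N) or (y of bolt_r in the frame of fixture between -0.15 and -0.08 m and contact force between bolt_r and anything else above 1.5 N))), for 0.02 s.
5. the cap of the loose (sunk) bolt is lifted open and held (((z of bolt_p in the frame of fixture below 0.0815 m and angle between cap_p's own z axis and vertical above 0.7 rad and (contact force between cap_p and the fingers above 0.2 N or contact force between cap_p and the arm above 0.2 N) and angular speed of cap_p below 0.2 rad/s) or (z of bolt_q in the frame of fixture below 0.0815 m and angle between cap_q's own z axis and vertical above 0.7 rad and (contact force between cap_q and the fingers above 0.2 N or contact force between cap_q and the arm above 0.2 N) and angular speed of cap_q below 0.2 rad/s) or (z of bolt_r in the frame of fixture below 0.0815 m and angle between cap_r's own z axis and vertical above 0.7 rad and (contact force between cap_r and the fingers above 0.2 N or contact force between cap_r and the arm above 0.2 N) and angular speed of cap_r below 0.2 rad/s))), for 0.2 s.
At the end, for the whole second after the job is handed in: The cap in front of the loose bolt (the one now over 3.5 mm down) stands open by more than 0.7 rad (40 degrees), still, and touched by the robot that holds it (over 0.2 N); the other two caps are shut (under 0.15 rad); the lever stands in the marked notch (0.50 +- 0.12 rad) (all of step 1 and ((z of bolt_p in the frame of fixture below 0.0815 m and angle between cap_p's own z axis and vertical above 0.7 rad and (contact force between cap_p and the fingers above 0.2 N or contact force between cap_p and the arm above 0.2 N) and angular speed of cap_p below 0.2 rad/s) or (z of bolt_q in the frame of fixture below 0.0815 m and angle between cap_q's own z axis and vertical above 0.7 rad and (contact force between cap_q and the fingers above 0.2 N or contact force between cap_q and the arm above 0.2 N) and angular speed of cap_q below 0.2 rad/s) or (z of bolt_r in the frame of fixture below 0.0815 m and angle between cap_r's own z axis and vertical above 0.7 rad and (contact force between cap_r and the fingers above 0.2 N or contact force between cap_r and the arm above 0.2 N) and angular speed of cap_r below 0.2 rad/s)) and (z of bolt_p in the frame of fixture below 0.0815 m or angle between cap_p's own z axis and vertical below 0.15 rad) and (z of bolt_q in the frame of fixture below 0.0815 m or angle between cap_q's own z axis and vertical below 0.15 rad) and (z of bolt_r in the frame of fixture below 0.0815 m or angle between cap_r's own z axis and vertical below 0.15 rad)); the arm keeps its last pose, push and grip.
It fails at once if the cap of a bolt that has not sunk is lifted ((angle between cap_p's own z axis and vertical above 0.2 rad and not (z of bolt_p in the frame of fixture below 0.0815 m)) or (angle between cap_q's own z axis and vertical above 0.2 rad and not (z of bolt_q in the frame of fixture below 0.0815 m)) or (angle between cap_r's own z axis and vertical above 0.2 rad and not (z of bolt_r in the frame of fixture below 0.0815 m))).
It fails at once if a cap is lifted before the lever is in its notch (angle between any of cap_p, cap_q, cap_r's own z axis and vertical above 0.15 rad and not (value of joint lever between 0.38 and 0.62 rad)).
It fails at once if a bystander is moved (distance of any of boot_0, tape_roll, boot_2, mallet from where it was at the start of the episode above 0.03 m).
It also fails if it takes over 64 s, if anything falls off the work surface, if the arm or the gripper's body presses on something with over 40 N, if the wrist force passes 120 N, or if a joint passes its speed limit or range.

## Working session

There is one attempt and no reset: what is moved stays moved. The work goes in short steps, Python scripts to look and compute and a tool call to move; the robot and the scene stay as the last step left them, time stands still between calls to the robot, and variables do not carry over. Pictures are saved under pics/ and viewed, and the job is handed in when it is done.

Besides the shell and the picture viewer there is one more tool, called after ">>>" by a JSON object that holds its "name" and its "arguments". arm_command: Moves the arm, as the interface text tells. Its arguments: {"type":"object","properties":{"targets":{"type":"array"},"fingers":{"type":"number"},"squeeze":{"type":"number"}},"required":["targets"]}

```bash
ls; mkdir -p pics
python3 - <<'E'
from rig import r
import cv2
s=r.sense();print(s)
for n in("scene","top","wrist"):
    f=r.grab_frame(n);cv2.imwrite(f"pics/{n}0.png",f["image"]);print(n,{k:v for k,v in f.items() if k!="image"})
E
```

```text
pics
{'clock': 0.0, 'qpos': array([-1.19540635e+00,  3.53635345e-01,  1.63413560e+00, -5.22994594e-05,
        1.15519861e+00, -2.41209276e-03]), 'qvel': array([7.83330705e-05, 9.52742508e-05, 1.65636807e-03, 4.10040667e-04,
       1.48787663e-04, 1.71481395e-04]), 'joint_efforts': array([-2.49342411e-03, -6.05259418e+01, -3.42069268e+01, -2.50685289e-04,
        9.50804504e-03, -2.74541128e-05]), 'eef_pos': array([ 230.35230936, -580.48968617,  230.56905149]), 'tcp_rot': array([ 3.14154816e+00,  1.37700988e-03, -1.19297314e+00]), 'contact_force': array([-0.58525184,  0.37916422,  0.0493941 ]), 'wrist_torque': array([0.01852017, 0.0304058 , 0.03976805]), 'opening': 1.0002125479785655}
scene {'fx': 367.1218936006602, 'fy': 367.1218936006602, 'cx': 254.6456604914041, 'cy': 191.1335367728067, 'xyz': array([-223.7083585 ,  614.09662751,  581.0290586 ]), 'orientation': array([-2.02787873,  0.02191965, -2.26393764])}
top {'fx': 418.70871106870834, 'fy': 418.70871106870834, 'cx': 249.56423355087375, 'cy': 187.75520707055844, 'xyz': array([ 262.6732283 ,   -7.05012401, 1322.92334698]), 'orientation': array([-2.91854538e+00,  1.50791084e-03, -1.47363730e+00])}
wrist {'fx': 325.05106478329094, 'fy': 325.05106478329094, 'cx': 254.4308000681612, 'cy': 189.0088274031049, 'xyz': array([ 304.34770224, -551.90270063,  373.9121974 ]), 'orientation': array([ 2.82647003e+00,  1.08335532e-03, -1.19316470e+00])}
```

View pics/scene0.png

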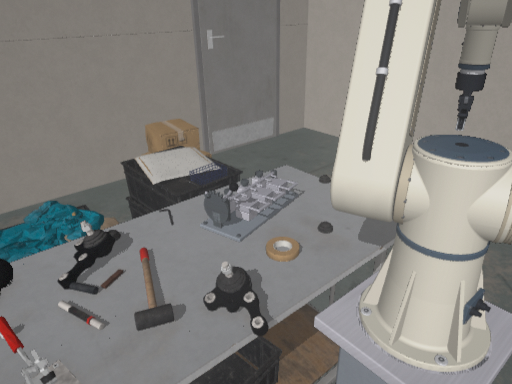

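View pics/top0.png

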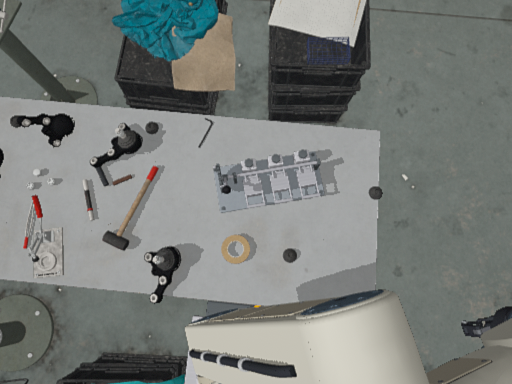

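View pics/wrist0.png

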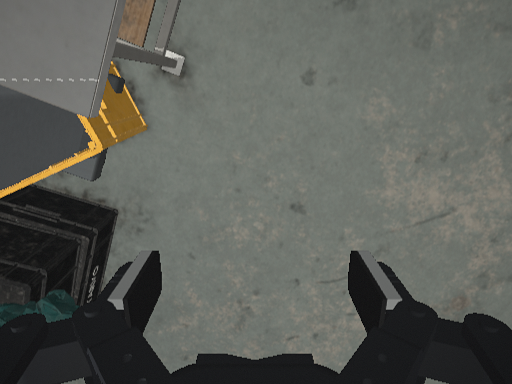

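```bash
cat > h.py <<'E'
import numpy as np,cv2
from scipy.spatial.transform import Rotation as R
def ray(f,u,v):
    d=R.from_euler('xyz',f["orientation"]).apply([(u-f["cx"])/f["fx"],(v-f["cy"])/f["fy"],1]);return np.array(f["xyz"]),d
def onz(f,u,v,z):
    o,d=ray(f,u,v);return o+d*(z-o[2])/d[2]
def proj(f,p):
    c=R.from_euler('xyz',f["orientation"]).inv().apply(np.array(p,float)-f["xyz"]);c=np.atleast_2d(c)
    return np.c_[f["fx"]*c[:,0]/c[:,2]+f["cx"],f["fy"]*c[:,1]/c[:,2]+f["cy"]]
def tri(rays):
    A=np.zeros((3,3));b=np.zeros(3)
    for o,d in rays:
        d=d/np.linalg.norm(d);P=np.eye(3)-np.outer(d,d);A+=P;b+=P@o
    x=np.linalg.solve(A,b);return x,[np.linalg.norm(np.cross(x-o,d/np.linalg.norm(d))) for o,d in rays]
E
python3 - <<'E'
from rig import r
from h import *
f=r.grab_frame("top")
im=f["image"]
cv2.imwrite("pics/topz.png",cv2.resize(im[130:220,200:350],None,fx=5,fy=5,interpolation=cv2.INTER_CUBIC))
g=r.grab_frame("scene")
cv2.imwrite("pics/scz.png",cv2.resize(g["image"][160:250,195:345],None,fx=5,fy=5,interpolation=cv2.INTER_CUBIC))
for n,u,v,z in [("knob",226,189,150),("b1",248,162,85),("b2",275,160,85),("b3",302,155,85),("tape",236,249,19),("bootR",376,193,22),("bootC",290,255,22),("malletend",153,172,37)]: print(n,onz(f,u,v,z).round())
E
```

```text
knob [517.  87. 150.]
b1 [622.  35.  85.]
b2 [637. -47.  85.]
b3 [ 661. -129.   85.]
tape [360.  46.  19.]
bootR [ 578. -378.   22.]
bootC [ 357. -121.   22.]
malletend [574. 334.  37.]
```

View pics/topz.png

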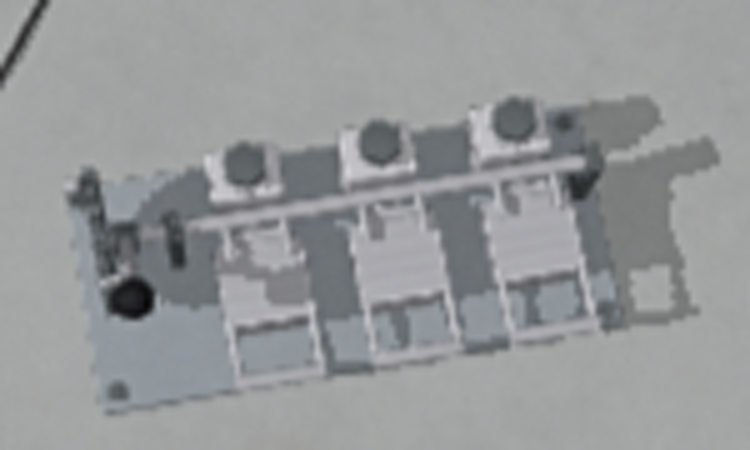

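View pics/scz.png

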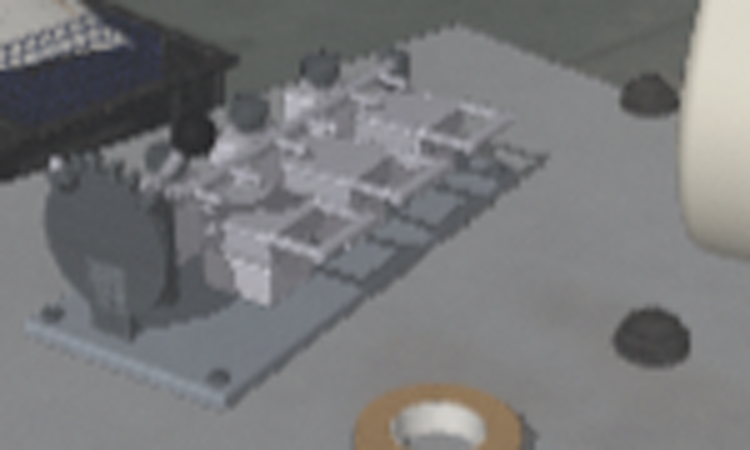

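>>> {"name": "arm_command", "arguments": {"targets": [[0, 0, -0.008, 0, 0, -0.119], [0, 0, -0.008, 0, 0, -0.119], [0, 0, -0.008, 0, 0, -0.119], [0, 0, -0.008, 0, 0, -0.119], [0, 0, -0.008, 0, 0, -0.119], [0, 0, -0.008, 0, 0, -0.119], [0, 0, -0.008, 0, 0, -0.119], [0, 0, -0.008, 0, 0, -0.119], [0, 0, -0.008, 0, 0, -0.119], [0, 0, -0.008, 0, 0, -0.119], [0, 0, -0.008, 0, 0, -0.119], [0, 0, -0.008, 0, 0, -0.119]]}}

```text
clock: 1.25
eef_pos: [230.5, -580.8, 327.5]
tcp_rot: [-3.141, 0.0, 0.241]
contact_force: [0.8, -0.3, -0.3]
opening: 0.997
```

>>> {"name": "arm_command", "arguments": {"targets": [[0.025, -0.026, 0, 0, 0, 0], [0.025, -0.026, 0, 0, 0, 0], [0.025, -0.026, 0, 0, 0, 0], [0.025, -0.026, 0, 0, 0, 0], [0.025, -0.026, 0, 0, 0, 0], [0.025, -0.026, 0, 0, 0, 0], [0.025, -0.026, 0, 0, 0, 0], [0.025, -0.026, 0, 0, 0, 0], [0.025, -0.026, 0, 0, 0, 0], [0.025, -0.026, 0, 0, 0, 0], [0.025, -0.026, 0, 0, 0, 0], [0.025, -0.026, 0, 0, 0, 0], [0.025, -0.026, 0, 0, 0, 0], [0.025, -0.026, 0, 0, 0, 0], [0.025, -0.026, 0, 0, 0, 0], [0.025, -0.026, 0, 0, 0, 0], [0.025, -0.026, 0, 0, 0, 0], [0.025, -0.026, 0, 0, 0, 0]]}}

```text
clock: 2.75
eef_pos: [559.8, -19.2, 327.3]
tcp_rot: [3.141, -0.0, 0.235]
contact_force: [0.5, -0.4, -0.5]
opening: 1.001
```

Run:
```python
from rig import r
from h import *
import pickle
s=r.sense();print(s["clock"],s["eef_pos"],s["tcp_rot"],s["qpos"],s["contact_force"])
f=r.grab_frame("wrist");cv2.imwrite("pics/w1.png",f["image"]);pickle.dump(f,open("w1.pkl","wb"));print(f["xyz"])
```

```text
2.75 [559.76379552 -19.21396705 327.33914054] [ 3.14148832e+00 -1.60171556e-04  2.35202113e-01] [-3.69546482e-02  1.72296043e-01  1.65858823e+00 -5.94356552e-05
  1.31052606e+00 -2.72141463e-01] [ 0.54832842 -0.38424501 -0.52637104]
[541.01089498  57.67437951 470.60050826]
```

View pics/w1.png

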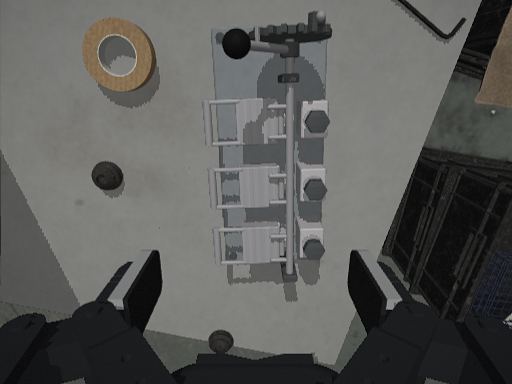

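>>> {"name": "arm_command", "arguments": {"targets": [[0, -0.03, 0, 0, 0, 0], [0, -0.03, 0, 0, 0, 0], [0, -0.03, 0, 0, 0, 0], [0, 0, 0, 0, 0, 0], [0, 0, 0, 0, 0, 0]]}}

```text
clock: 3.22
eef_pos: [537.9, 67.7, 327.3]
tcp_rot: [3.141, 0.0, 0.238]
contact_force: [-0.2, -0.2, 0.8]
opening: 1.001
```

Run:
```python
from rig import r
from h import *
import pickle
s=r.sense();print(s["clock"],s["eef_pos"],s["contact_force"])
f=r.grab_frame("wrist");pickle.dump(f,open("w2.pkl","wb"));print(f["xyz"])
g=pickle.load(open("w1.pkl","rb"))
a=cv2.resize(g["image"][0:270,190:345],None,fx=2.2,fy=2.2,interpolation=cv2.INTER_CUBIC)
b=cv2.resize(f["image"][40:310,190:345],None,fx=2.2,fy=2.2,interpolation=cv2.INTER_CUBIC)
cv2.imwrite("pics/w12.png",np.hstack([a,b]))
```

```text
3.2167 [537.8849069   67.667386   327.27752538] [-0.15102282 -0.23353075  0.78718857]
[518.98823315 144.52508904 470.54866397]
```

View pics/w12.png

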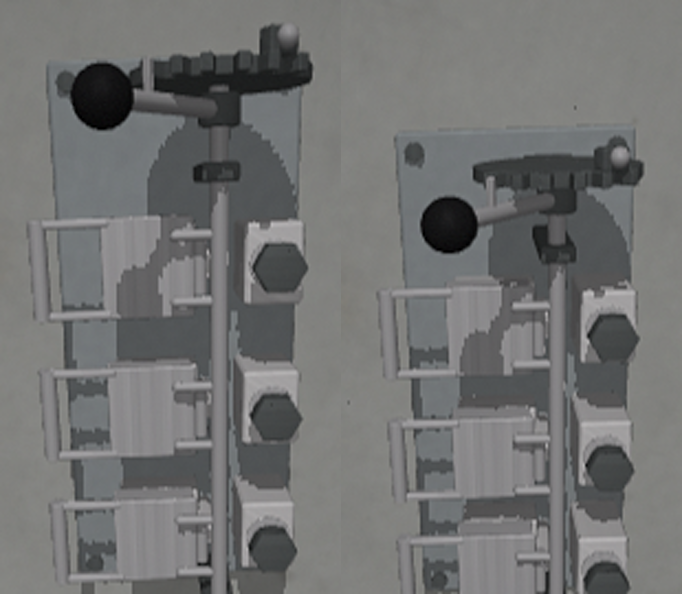

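Run:
```python
from h import *
import pickle
F=[pickle.load(open(f"w{i}.pkl","rb")) for i in(1,2)]
B=[]
for f,off in zip(F,(0,40)):
    im=f["image"]; gmax=im.max(2)
    L=[]
    for lo,hi,nm in((0,32,"k"),(45,88,"b")):
        m=((gmax>=lo)&(gmax<hi)).astype(np.uint8); m=cv2.morphologyEx(m,cv2.MORPH_OPEN,np.ones((5,5)))
        x0,x1=(200,345) if nm=="k" else (296,345)
        m[:, :x0]=0;m[:,x1:]=0
        n,l,s,c=cv2.connectedComponentsWithStats(m)
        for i in range(1,n):
            if 200<s[i,4]<1200 and s[i,1]<330: print(nm,s[i],c[i].round(1))
    print(im[121+0 if off==0 else 0, 316])
```

```text
k [223  29  27  30 650] [236.   43.3]
b [298  12  20  20 247] [309.4  23.2]
b [296  82  28  51 432] [307.  101.1]
b [306 111  23  22 414] [317.  121.5]
b [296 134  28  30 620] [310.5 149.7]
b [305 179  21  22 368] [315.1 189.4]
b [298 202  24  20 426] [309.8 210.9]
b [305 239  19  22 345] [313.6 249.7]
[73 72 70]
k [227 130  25  25 492] [238.7 141.9]
b [296 107  18  20 282] [304.5 116.9]
b [296 132  25  68 832] [306.  156.1]
b [297 183  27  42 788] [310.8 204.4]
b [297 243  25  33 571] [310.1 259.2]
b [302 296  19  20 312] [310.5 305.5]
[119 122 122]
```

```bash
cat > m.py <<'E'
from h import *
import pickle
F=[pickle.load(open(f"w{i}.pkl","rb")) for i in(1,2)]
P={"knob":((236,43.3),(238.7,141.9)),"bL":((317.3,121.4),(313.2,192.3)),"bM":((315,188.6),(311.8,252.3)),"bR":((313.6,248.6),(310.5,302.7)),"rivet":((321.4,16.8),(316.8,111.4)),"barL":((206.8,122.7),(210.9,191.8)),"barM":((211.6,188.6),(214.8,249.1))}
for k,(a,b) in P.items():
    x,e=tri([ray(F[0],*a),ray(F[1],*b)]);print(k,x.round(1),np.round(e,1))
Z={"bL":85,"bM":85,"bR":85,"barL":62,"barM":62}
W={}
for k,z in Z.items():
    W[k]=(onz(F[0],*P[k][0],z)+onz(F[1],*P[k][1],z))/2;print(k,onz(F[0],*P[k][0],z).round(1),onz(F[1],*P[k][1],z).round(1))
W["barR"]=onz(F[0],216.1,246.4,62)
# fixture fit: rigid 2D
loc={"bL":(62,55),"bM":(62,-30),"bR":(62,-115),"barL":(-70,55),"barM":(-70,-30),"barR":(-70,-115)}
A=np.array([loc[k] for k in loc],float);Bm=np.array([W[k][:2] for k in loc])
ca,cb=A.mean(0),Bm.mean(0);H=(A-ca).T@(Bm-cb)
yaw=np.arctan2(H[0,1]-H[1,0],H[0,0]+H[1,1]);c,s=np.cos(yaw),np.sin(yaw);Rm=np.array([[c,-s],[s,c]])
t=cb-Rm@ca;print("yaw",yaw,"t",t);print(((A@Rm.T+t)-Bm).round(1))
def fx(x,y): return Rm@np.array([x,y])+t
def inv(p): return Rm.T@(np.array(p)-t)
if __name__=="__main__":
    for k,(a,b) in P.items():
        x,e=tri([ray(F[0],*a),ray(F[1],*b)]);print(k,inv(x[:2]).round(1),x[2].round(1))
    for a in(-.6,-.05,.5): print(a,fx(30+95*np.sin(a),135),72+95*np.cos(a))
    for u,v in((236,43.3),):print(inv(onz(F[0],u,v,150)[:2]))
E
python3 m.py
```

```text
knob [517.1  86.8 150.2] [0. 0.]
bL [624.5  32.4  74.8] [0.4 0.4]
bM [644.7 -47.4  82.7] [0.1 0.1]
bR [ 673.1 -137.4   64.5] [0. 0.]
rivet [590.3 132.1 118.2] [0.2 0.2]
barL [495.5  -1.1  66.1] [0.2 0.2]
barM [517.3 -84.7  62.3] [0.1 0.1]
bL [622.7  33.1  85. ] [621.4  35.2  85. ]
bM [644.  -46.7  85. ] [644.  -46.2  85. ]
bR [ 666.4 -127.5   85. ] [ 665.3 -123.1   85. ]
barL [494.8  -1.8  62. ] [495.4  -2.6  62. ]
barM [517.2 -84.8  62. ] [517.3 -84.8  62. ]
yaw 0.28113553295330557 t [576.21915301 -35.34065324]
[[-1.5  0.6]
 [ 0.1 -0.5]
 [ 1.8 -3.3]
 [-1.4  0.2]
 [ 0.   1.2]
 [ 1.   1.8]]
knob [-22.9 133.8] 150.2
bL [65.2 51.7] 74.8
bM [ 62.5 -30.5] 82.7
bR [  64.7 -124.9] 64.5
rivet [ 59.9 157. ] 118.2
barL [-68.1  55.3] 66.1
barM [-70.3 -31. ] 62.3
-0.6 [516.05092591  87.80025378] 150.40688341641945
-0.05 [563.02444935 101.36546307] 166.88127473752178
0.5 [611.34342655 115.31921808] 155.3703433795854
[-22.8741461  133.79698544]
```

>>> {"name": "arm_command", "arguments": {"targets": [[0, 0, 0, 0, 0, -0.032], [-0.0075, -0.012, 0.02, 0, 0, 0], [-0.0075, -0.012, 0.02, 0, 0, 0], [0, 0, 0.03, 0, 0, 0], [0, 0, 0.03, 0, 0, 0], [0, 0, 0, 0, 0, 0], [0, 0, 0, 0, 0, 0]], "fingers": 0.05}}

```text
clock: 3.85
eef_pos: [516.9, 84.6, 226.6]
tcp_rot: [-3.142, 0.003, 0.266]
contact_force: [-0.1, 0.2, -0.1]
opening: 0.585
```

Run:
```python
from rig import r
from h import *
s=r.sense();print(s["clock"],s["eef_pos"],s["tcp_rot"],s["opening"])
f=r.grab_frame("wrist");cv2.imwrite("pics/w3.png",f["image"])
```

```text
3.85 [516.86838372  84.61338846 226.61830252] [-3.14152093e+00  3.03898277e-03  2.65836750e-01] 0.5846169202958936
```

View pics/w3.png

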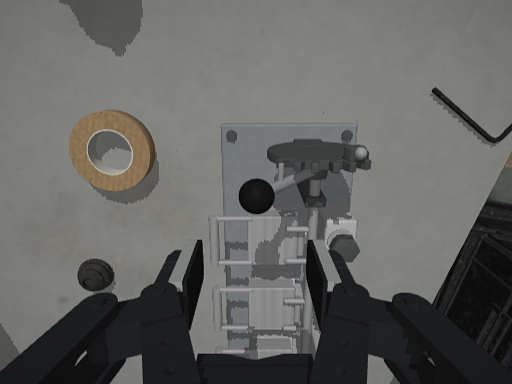

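>>> {"name": "arm_command", "arguments": {"targets": [[0, -0.002, 0.03, 0, 0, 0], [0, 0, 0.03, 0, 0, 0], [0, 0, 0.03, 0, 0, 0], [0, 0, 0, 0, 0, 0], [0, 0, 0, 0, 0, 0]]}}

```text
clock: 4.32
eef_pos: [517.5, 87.3, 138.2]
tcp_rot: [3.142, 0.001, 0.267]
contact_force: [0.3, 0.2, 0.2]
opening: 0.586
```

>>> {"name": "arm_command", "arguments": {"targets": [[0, 0, 0, 0, 0, 0], [0, 0, 0, 0, 0, 0], [0, 0, 0, 0, 0, 0]], "fingers": 0.034}}

```text
clock: 4.57
eef_pos: [518.4, 87.8, 139.4]
tcp_rot: [3.141, -0.003, 0.267]
contact_force: [0.1, 0.1, 0.0]
opening: 0.4
```

```bash
python3 - <<'E'
from rig import r
from h import *
s=r.sense();print(s["clock"],s["eef_pos"],s["tcp_rot"],s["opening"],s["contact_force"])
f=r.grab_frame("wrist");cv2.imwrite("pics/w4.png",f["image"])
E
python3 -c "
import math
p=None
for i in range(0,15):
    a=-.59+i*(1.10)/14
    q=(95*math.sin(a),95*math.cos(a))
    if p: print(round(a,2),round(q[0]-p[0],1),round(-(q[1]-p[1]),1))
    p=q"
```

```text
4.5667 [518.40466506  87.77656382 139.41675865] [ 3.14120419 -0.00346755  0.26687987] 0.39979567549612804 [0.13398792 0.1095644  0.00076255]
-0.51 6.4 -3.9
-0.43 6.6 -3.4
-0.35 6.9 -2.9
-0.28 7.1 -2.3
-0.2 7.3 -1.7
-0.12 7.4 -1.2
-0.04 7.4 -0.6
0.04 7.5 -0.0
0.12 7.4 0.6
0.2 7.4 1.2
0.27 7.3 1.7
0.35 7.1 2.3
0.43 6.9 2.9
0.51 6.7 3.4
```

View pics/w4.png

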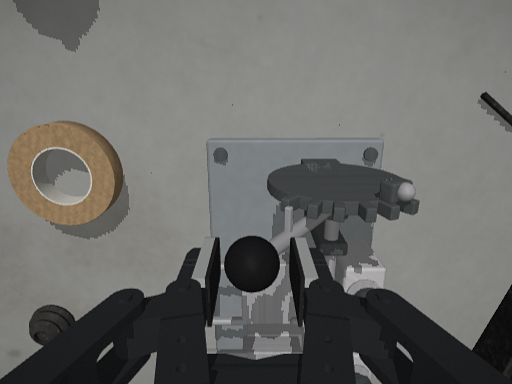

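>>> {"name": "arm_command", "arguments": {"targets": [[0.004, 0, 0, 0, 0, 0], [0.0064, 0, -0.0035, 0, 0, 0], [0.0066, 0, -0.003, 0, 0, 0], [0.0069, 0, -0.0025, 0, 0, 0], [0.0071, 0, -0.002, 0, 0, 0], [0.0073, 0, -0.0015, 0, 0, 0], [0.0074, 0, -0.001, 0, 0, 0], [0.0074, 0, 0, 0, 0, 0], [0.0075, 0, 0, 0, 0, 0], [0.0074, 0, 0.0006, 0, 0, 0], [0.0074, 0, 0.001, 0, 0, 0], [0.0073, 0, 0.0017, 0, 0, 0], [0.0071, 0, 0.002, 0, 0, 0], [0.006, 0, 0.0025, 0, 0, 0], [0.004, 0, 0.002, 0, 0, 0], [0, 0, 0, 0, 0, 0], [0, 0, 0, 0, 0, 0]]}}

```text
clock: 6.03
eef_pos: [613.4, 114.0, 140.6]
tcp_rot: [-3.142, -0.0, 0.267]
contact_force: [-1.4, -0.1, 0.2]
opening: 0.398
```

Run:
```python
from rig import r
from h import *
s=r.sense();print(s["clock"],s["eef_pos"],s["tcp_rot"],s["opening"],s["contact_force"])
f=r.grab_frame("wrist");cv2.imwrite("pics/w5.png",f["image"])
f=r.grab_frame("scene");cv2.imwrite("pics/s5.png",cv2.resize(f["image"][130:250,195:345],None,fx=5,fy=5,interpolation=cv2.INTER_CUBIC))
```

```text
6.0333 [613.4198101  114.01750449 140.61320217] [-3.14157105e+00 -9.81616298e-05  2.66972036e-01] 0.39786130861580155 [-1.37077777 -0.07356316  0.2055058 ]
```

View pics/w5.png

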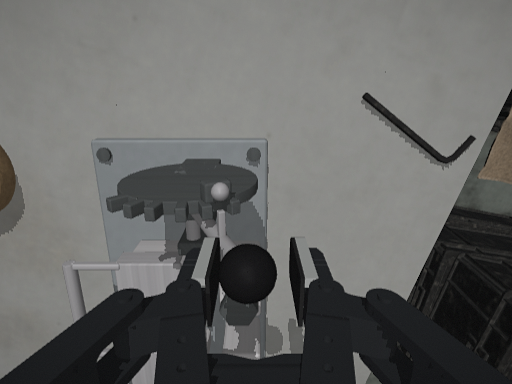

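View pics/s5.png

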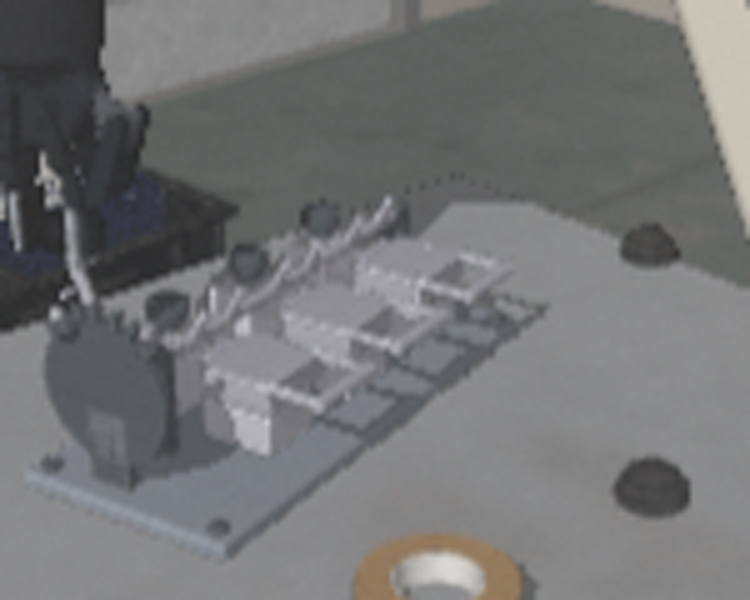

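>>> {"name": "arm_command", "arguments": {"targets": [[0, 0, 0, 0, 0, 0], [0, 0, 0, 0, 0, 0], [0, 0, 0, 0, 0, 0], [0, 0, -0.03, 0, 0, 0], [0, 0, -0.03, 0, 0, 0], [0, 0, -0.03, 0, 0, 0], [0, 0, 0, 0, 0, 0]], "fingers": 0.05}}

```text
clock: 6.72
eef_pos: [616.3, 114.5, 237.5]
tcp_rot: [3.141, -0.009, 0.267]
contact_force: [1.0, -0.1, 1.1]
opening: 0.589
```

Run:
```python
from rig import r
from h import *
import m,pickle
f=r.grab_frame("wrist");cv2.imwrite("pics/w6.png",f["image"]);pickle.dump(f,open("w6.pkl","wb"))
g=f["image"].max(2);k=((g<32)).astype(np.uint8);k=cv2.morphologyEx(k,cv2.MORPH_OPEN,np.ones((7,7)))
n,l,s,c=cv2.connectedComponentsWithStats(k)
for i in range(1,n):
    if 500<s[i,4]<2500: print(s[i],c[i],m.inv(onz(f,*c[i],155)[:2]))
```

```text
knob [517.1  86.8 150.2] [0. 0.]
bL [624.5  32.4  74.8] [0.4 0.4]
bM [644.7 -47.4  82.7] [0.1 0.1]
bR [ 673.1 -137.4   64.5] [0. 0.]
rivet [590.3 132.1 118.2] [0.2 0.2]
barL [495.5  -1.1  66.1] [0.2 0.2]
barM [517.3 -84.7  62.3] [0.1 0.1]
bL [622.7  33.1  85. ] [621.4  35.2  85. ]
bM [644.  -46.7  85. ] [644.  -46.2  85. ]
bR [ 666.4 -127.5   85. ] [ 665.3 -123.1   85. ]
barL [494.8  -1.8  62. ] [495.4  -2.6  62. ]
barM [517.2 -84.8  62. ] [517.3 -84.8  62. ]
yaw 0.28113553295330557 t [576.21915301 -35.34065324]
[[-1.5  0.6]
 [ 0.1 -0.5]
 [ 1.8 -3.3]
 [-1.4  0.2]
 [ 0.   1.2]
 [ 1.   1.8]]
[228 182  35  34 889] [245.02137233 198.57367829] [ 73.66767527 130.87156138]
[405 211  87  22 855] [448.4877193  221.37309942] [227.82001226 109.70324857]
[ 368  216   39   84 1493] [385.89551239 256.73610181] [183.44355036  80.22796631]
[ 410  241   48   64 1877] [434.60095898 274.49174214] [224.60768474  63.27019098]
[465 242  47  23 706] [488.97450425 253.398017  ] [264.64591842  81.57611096]
[180 247  24  72 991] [192.70232089 283.21190716] [29.85439636 59.20560516]
[306 247  18  65 811] [314.56596794 278.18618989] [128.00025418  61.84398978]
[ 391  308   80   76 2328] [426.76890034 356.30541237] [230.91508697 -20.21327361]
```

View pics/w6.png

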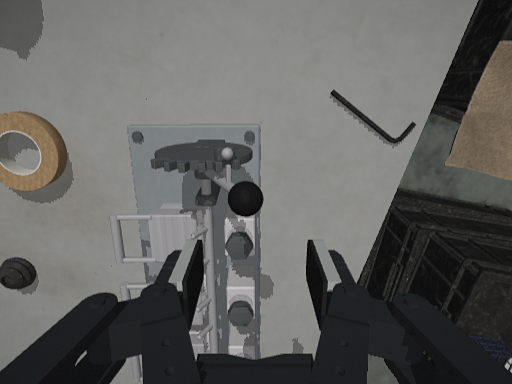

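>>> {"name": "arm_command", "arguments": {"targets": [[-0.005, 0.026, 0, 0, 0, 0], [-0.005, 0.026, 0, 0, 0, 0], [-0.005, 0.026, 0, 0, 0, 0], [0, 0, 0.02, 0, 0, 0], [0, 0, 0.03, 0, 0, 0], [0, 0, 0.03, 0, 0, 0], [0, 0, 0.03, 0, 0, 0], [0, 0, 0.02, 0, 0, 0], [0, 0, 0, 0, 0, 0], [0, 0, 0, 0, 0, 0]], "fingers": 0, "squeeze": 30}}

```text
clock: 7.6
eef_pos: [618.0, 34.7, 99.5]
tcp_rot: [-3.141, 0.003, 0.267]
contact_force: [0.2, -0.8, 0.3]
opening: -0.003
```

Run:
```python
from rig import r
from h import *
s=r.sense();print(s["clock"],s["eef_pos"],s["tcp_rot"],s["opening"],s["contact_force"])
f=r.grab_frame("wrist");cv2.imwrite("pics/w7.png",f["image"])
print(proj(f,s["eef_pos"]),proj(f,[622,34,85]))
```

```text
7.6 [617.99255324  34.69723776  99.50275516] [-3.14086021  0.00340627  0.26703593] -0.002707680994573863 [ 0.17083159 -0.80793932  0.34106022]
[[254.95014505 251.11335948]] [[261.81855252 240.75018237]]
```

View pics/w7.png

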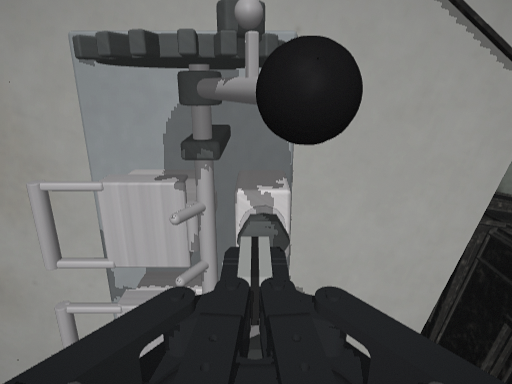

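>>> {"name": "arm_command", "arguments": {"targets": [[0.004, 0, 0, 0, 0, 0], [0, 0, 0.006, 0, 0, 0], [0, 0, 0.006, 0, 0, 0], [0, 0, 0.0, 0, 0, 0], [0, 0, 0.0, 0, 0, 0]]}}

```text
clock: 8.07
eef_pos: [622.9, 35.8, 88.8]
tcp_rot: [-3.141, 0.001, 0.267]
contact_force: [0.5, 0.1, -1.0]
opening: 0.001
```

>>> {"name": "arm_command", "arguments": {"targets": [[0, 0, 0.002, 0, 0, 0], [0, 0, 0.002, 0, 0, 0], [0, 0, 0, 0, 0, 0]]}}

```text
clock: 8.32
eef_pos: [623.3, 35.8, 85.0]
tcp_rot: [3.142, -0.0, 0.267]
contact_force: [0.6, -0.6, 1.8]
opening: -0.0
```

Contact is beginning at 85 mm. Press further.

>>> {"name": "arm_command", "arguments": {"targets": [[0, 0, 0.001, 0, 0, 0], [0, 0, 0.001, 0, 0, 0], [0, 0, 0, 0, 0, 0]]}}

```text
clock: 8.57
eef_pos: [623.4, 35.8, 84.2]
tcp_rot: [3.141, -0.001, 0.267]
contact_force: [-4.5, -0.8, 12.7]
opening: 0.001
```

>>> {"name": "arm_command", "arguments": {"targets": [[0, 0, 0.001, 0, 0, 0], [0, 0, 0.001, 0, 0, 0], [0, 0, 0, 0, 0, 0]]}}

```text
clock: 8.82
eef_pos: [623.5, 35.8, 83.5]
tcp_rot: [3.141, -0.001, 0.267]
contact_force: [-7.9, -0.5, 22.9]
opening: -0.003
```

>>> {"name": "arm_command", "arguments": {"targets": [[0, 0, -0.015, 0, 0, 0], [0, 0, -0.02, 0, 0, 0], [0, 0.028, 0, 0, 0, 0], [0, 0.029, 0, 0, 0, 0], [0, 0.028, 0, 0, 0, 0], [0, 0, 0.015, 0, 0, 0], [0, 0, 0, 0, 0, 0], [0, 0, 0, 0, 0, 0]]}}

```text
clock: 9.48
eef_pos: [644.5, -46.1, 100.1]
tcp_rot: [-3.141, 0.002, 0.266]
contact_force: [0.1, 0.2, 0.3]
opening: -0.001
```

Run:
```python
from rig import r
from h import *
s=r.sense();print(s["clock"],s["eef_pos"],s["tcp_rot"],s["opening"],s["contact_force"])
f=r.grab_frame("wrist");cv2.imwrite("pics/w8.png",f["image"])
print(proj(f,s["eef_pos"]))
```

```text
9.4833 [644.52031652 -46.14103169 100.13300555] [-3.14055554e+00  2.27116819e-03  2.66308633e-01] -0.0005189350968713571 [0.14700892 0.17877893 0.30800543]
[[254.85115928 251.04076064]]
```

View pics/w8.png

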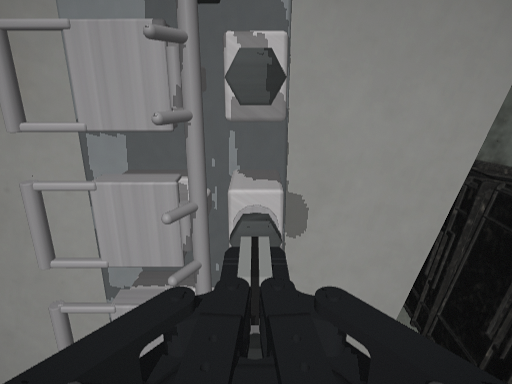

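>>> {"name": "arm_command", "arguments": {"targets": [[0, 0, 0.006, 0, 0, 0], [0, 0, 0.006, 0, 0, 0], [0, 0, 0.002, 0, 0, 0], [0, 0, 0.002, 0, 0, 0], [0, 0, 0, 0, 0, 0]]}}

```text
clock: 9.95
eef_pos: [645.3, -45.8, 84.5]
tcp_rot: [-3.141, 0.001, 0.267]
contact_force: [-0.4, -0.2, -0.5]
opening: -0.0
```

>>> {"name": "arm_command", "arguments": {"targets": [[0, 0, 0.001, 0, 0, 0], [0, 0, 0.001, 0, 0, 0], [0, 0, 0, 0, 0, 0]]}}

```text
clock: 10.2
eef_pos: [645.7, -46.0, 83.0]
tcp_rot: [-3.142, -0.0, 0.267]
contact_force: [0.7, 0.5, -0.3]
opening: -0.001
```

>>> {"name": "arm_command", "arguments": {"targets": [[0, 0, 0.001, 0, 0, 0], [0, 0, 0, 0, 0, 0]]}}

```text
clock: 10.37
eef_pos: [645.7, -46.2, 82.1]
tcp_rot: [3.142, -0.0, 0.267]
contact_force: [0.2, 0.9, 1.3]
opening: -0.001
```

>>> {"name": "arm_command", "arguments": {"targets": [[0, 0, 0.001, 0, 0, 0], [0, 0, 0.001, 0, 0, 0], [0, 0, 0, 0, 0, 0]]}}

```text
clock: 10.62
eef_pos: [645.7, -46.2, 79.9]
tcp_rot: [3.142, -0.0, 0.267]
contact_force: [0.6, 0.8, -0.1]
opening: 0.003
```

>>> {"name": "arm_command", "arguments": {"targets": [[0, 0, 0.001, 0, 0, 0], [0, 0, 0.001, 0, 0, 0], [0, 0, 0, 0, 0, 0]]}}

```text
clock: 10.87
eef_pos: [645.8, -46.2, 78.8]
tcp_rot: [3.141, -0.0, 0.267]
contact_force: [-3.6, 1.3, 10.0]
opening: -0.002
```

>>> {"name": "arm_command", "arguments": {"targets": [[0, 0, 0.001, 0, 0, 0], [0, 0, 0.001, 0, 0, 0], [0, 0, 0, 0, 0, 0]]}}

```text
clock: 11.12
eef_pos: [645.8, -46.2, 78.2]
tcp_rot: [3.141, -0.001, 0.267]
contact_force: [-7.0, 1.5, 23.2]
opening: -0.0
```

>>> {"name": "arm_command", "arguments": {"targets": [[0, 0, -0.015, 0, 0, 0], [0, 0, -0.025, 0, 0, 0], [0, 0.028, 0, 0, 0, 0], [0, 0.029, 0, 0, 0, 0], [0, 0.028, 0, 0, 0, 0], [0, 0, 0.015, 0, 0, 0], [0, 0, 0, 0, 0, 0], [0, 0, 0, 0, 0, 0]]}}

```text
clock: 11.78
eef_pos: [666.8, -128.1, 99.8]
tcp_rot: [-3.14, 0.002, 0.266]
contact_force: [0.2, -0.9, -0.7]
opening: 0.001
```

Run:
```python
from rig import r
from h import *
s=r.sense();print(s["clock"],s["eef_pos"],s["tcp_rot"],s["opening"],s["contact_force"])
f=r.grab_frame("wrist");cv2.imwrite("pics/w9.png",f["image"])
print(proj(f,s["eef_pos"]))
```

```text
11.7833 [ 666.8485402  -128.11096441   99.82891689] [-3.14028965e+00  2.44867311e-03  2.66383087e-01] 0.0005473868751175129 [ 0.21999145 -0.94371401 -0.66734976]
[[254.9708387  251.12615015]]
```

View pics/w9.png

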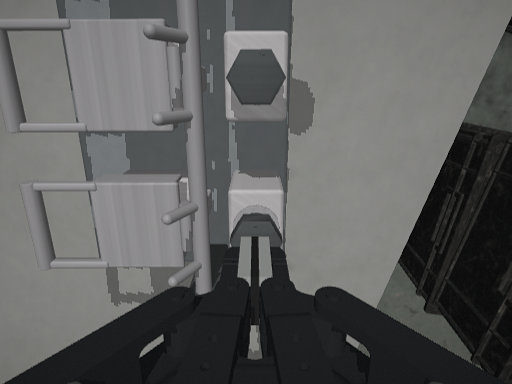

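The sunk middle head is at (256,76), and the right head is centred under the tip at about (256,235).

>>> {"name": "arm_command", "arguments": {"targets": [[0, 0, 0.006, 0, 0, 0], [0, 0, 0.006, 0, 0, 0], [0, 0, 0.002, 0, 0, 0], [0, 0, 0.002, 0, 0, 0], [0, 0, 0, 0, 0, 0]]}}

```text
clock: 12.25
eef_pos: [667.7, -127.5, 84.9]
tcp_rot: [-3.141, 0.001, 0.267]
contact_force: [-2.1, 0.2, 3.2]
opening: -0.001
```

>>> {"name": "arm_command", "arguments": {"targets": [[0, 0, 0.001, 0, 0, 0], [0, 0, 0.001, 0, 0, 0], [0, 0, 0, 0, 0, 0]]}}

```text
clock: 12.5
eef_pos: [667.9, -127.7, 84.2]
tcp_rot: [-3.141, 0.0, 0.267]
contact_force: [-6.3, 2.6, 12.9]
opening: 0.002
```

>>> {"name": "arm_command", "arguments": {"targets": [[0, 0, 0.001, 0, 0, 0], [0, 0, 0, 0, 0, 0]]}}

```text
clock: 12.67
eef_pos: [667.9, -127.6, 83.8]
tcp_rot: [-3.141, -0.0, 0.267]
contact_force: [-7.8, 3.2, 18.8]
opening: -0.001
```

>>> {"name": "arm_command", "arguments": {"targets": [[0, 0, -0.02, 0, 0, 0], [0, 0, -0.03, 0, 0, 0], [0, 0, -0.03, 0, 0, 0], [-0.0267, -0.0164, 0, 0, 0, 0], [-0.0267, -0.0164, 0, 0, 0, 0], [-0.0267, -0.0164, 0, 0, 0, 0], [-0.0267, -0.0164, 0, 0, 0, 0], [-0.0267, -0.0164, 0, 0, 0, 0], [0, 0, 0, 0, 0, -0.01], [0, 0, 0, 0, 0, 0], [0, 0, 0, 0, 0, 0]], "fingers": 0.03, "squeeze": 20}}

```text
clock: 13.58
eef_pos: [518.8, -84.4, 162.6]
tcp_rot: [3.141, -0.002, 0.277]
contact_force: [0.8, -0.2, -0.2]
opening: 0.35
```

Run:
```python
from rig import r
from h import *
s=r.sense();print(s["clock"],s["eef_pos"],s["tcp_rot"],s["opening"],s["contact_force"])
f=r.grab_frame("wrist");cv2.imwrite("pics/w10.png",f["image"])
e=s["eef_pos"].copy()
for z in(e[2],62,50): print(proj(f,[e[0],e[1],z]))
print(proj(f,[517.5,-83.5,62]))
```

```text
13.5833 [518.76016746 -84.44582945 162.55702795] [ 3.14062662e+00 -1.83148798e-03  2.77109808e-01] 0.349992832485829 [ 0.80400571 -0.24186577 -0.15959344]
[[254.92374451 251.07865067]]
[[254.42299963 188.21846073]]
[[254.38711346 183.71354912]]
[[253.21195481 186.70454786]]
```

View pics/w10.png

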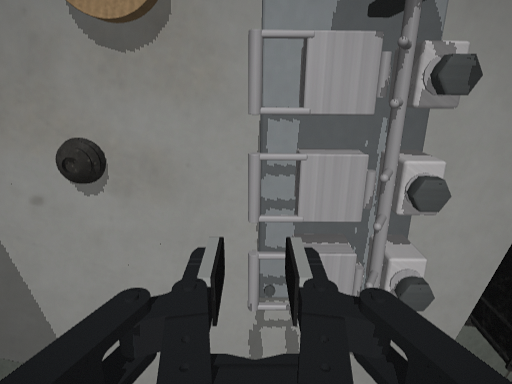

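>>> {"name": "arm_command", "arguments": {"targets": [[0, 0, 0.03, 0, 0, 0], [0, 0, 0.03, 0, 0, 0], [0, 0, 0.02, 0, 0, 0], [0, 0, 0.01, 0, 0, 0], [0, 0, 0.01, 0, 0, 0], [0, 0, 0.01, 0, 0, 0], [0, 0, 0, 0, 0, 0], [0, 0, 0, 0, 0, 0]]}}

```text
clock: 14.3
eef_pos: [518.0, -84.4, 52.1]
tcp_rot: [3.142, -0.0, 0.277]
contact_force: [0.5, -0.5, -0.2]
opening: 0.352
```

Run:
```python
from rig import r
from h import *
s=r.sense();print(s["clock"],s["eef_pos"],s["tcp_rot"],s["opening"],s["contact_force"])
f=r.grab_frame("wrist");cv2.imwrite("pics/w11.png",f["image"])
```

```text
14.3 [517.99412747 -84.36080404  52.0841384 ] [ 3.14155357e+00 -7.74614628e-05  2.76970473e-01] 0.3523209883444423 [ 0.49399316 -0.47954492 -0.15949974]
```

View pics/w11.png

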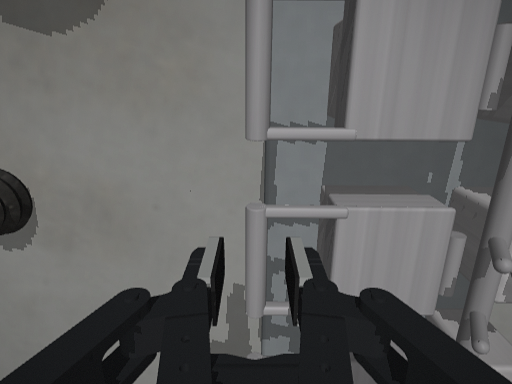

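>>> {"name": "arm_command", "arguments": {"targets": [[0, 0, 0.005, 0, 0, 0], [0, 0, 0, 0, 0, 0]]}}

```text
clock: 14.52
eef_pos: [517.9, -84.3, 47.2]
tcp_rot: [3.141, -0.001, 0.277]
contact_force: [-0.6, 0.4, 0.5]
opening: 0.352
```

>>> {"name": "arm_command", "arguments": {"targets": [[0, 0, 0, 0, 0, 0], [0, 0, 0, 0, 0, 0], [0, 0, 0, 0, 0, 0], [0, 0, 0, 0, 0, 0], [0, 0, 0, 0, 0, 0]], "fingers": 0, "squeeze": 25}}

```text
clock: 14.93
eef_pos: [518.4, -84.2, 47.3]
tcp_rot: [3.141, -0.002, 0.277]
contact_force: [4.1, 3.4, 0.3]
opening: 0.102
```

Run:
```python
from rig import r
from h import *
s=r.sense();print(s["clock"],s["eef_pos"],s["tcp_rot"],s["opening"],s["contact_force"])
f=r.grab_frame("wrist");cv2.imwrite("pics/w12b.png",f["image"])
import math
p=None
for i in range(0,21):
    a=i*.05
    q=(-90*math.cos(a),90*math.sin(a))
    if p: print(round(a,2),round(q[0]-p[0],2),round(-(q[1]-p[1]),2))
    p=q
```

```text
14.9333 [518.44549984 -84.19269601  47.34901883] [ 3.14115113e+00 -1.61607886e-03  2.76847013e-01] 0.1024933728646112 [4.05800225 3.35289583 0.27387915]
0.05 0.11 -4.5
0.1 0.34 -4.49
0.15 0.56 -4.46
0.2 0.78 -4.43
0.25 1.0 -4.39
0.3 1.22 -4.33
0.35 1.44 -4.26
0.4 1.65 -4.19
0.45 1.86 -4.1
0.5 2.06 -4.0
0.55 2.26 -3.89
0.6 2.45 -3.78
0.65 2.63 -3.65
0.7 2.81 -3.51
0.75 2.98 -3.37
0.8 3.15 -3.21
0.85 3.31 -3.05
0.9 3.45 -2.88
0.95 3.59 -2.71
1.0 3.72 -2.52
```

View pics/w12b.png

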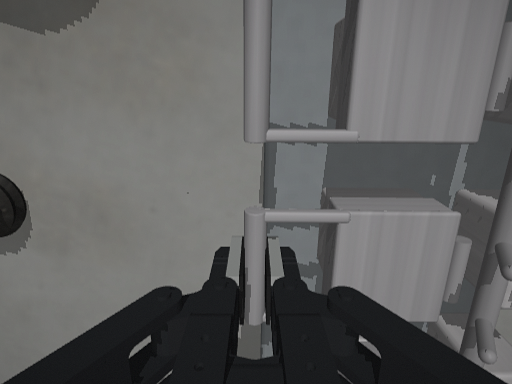

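>>> {"name": "arm_command", "arguments": {"targets": [[0.0001, 0, -0.0045, 0, 0, 0], [0.0003, 0, -0.0045, 0, 0, 0], [0.0006, 0, -0.0045, 0, 0, 0], [0.0008, 0, -0.0044, 0, 0, 0], [0.001, 0, -0.0044, 0, 0, 0], [0.0012, 0, -0.0043, 0, 0, 0]]}}

```text
clock: 15.48
eef_pos: [522.4, -83.1, 73.8]
tcp_rot: [3.141, -0.002, 0.277]
contact_force: [6.5, 2.6, -5.9]
opening: 0.102
```

>>> {"name": "arm_command", "arguments": {"targets": [[0.0014, 0, -0.0043, 0, 0, 0], [0.0017, 0, -0.0042, 0, 0, 0], [0.0019, 0, -0.0041, 0, 0, 0], [0.0021, 0, -0.004, 0, 0, 0], [0, 0, 0, 0, 0, 0]]}}

```text
clock: 15.9
eef_pos: [529.1, -81.2, 90.6]
tcp_rot: [3.141, -0.001, 0.277]
contact_force: [6.1, 1.9, -6.5]
opening: 0.106
```

Run:
```python
from rig import r
from h import *
s=r.sense();print(s["clock"],s["eef_pos"],s["tcp_rot"],s["opening"],s["contact_force"],s["wrist_torque"])
f=r.grab_frame("wrist");cv2.imwrite("pics/w13.png",f["image"])
f=r.grab_frame("scene");cv2.imwrite("pics/s13.png",cv2.resize(f["image"][130:250,195:345],None,fx=5,fy=5,interpolation=cv2.INTER_CUBIC))
```

```text
15.9 [529.08089647 -81.20718927  90.55486904] [ 3.14116628e+00 -1.14732490e-03  2.77000817e-01] 0.10564472351536516 [ 6.1487363   1.90858123 -6.45439983] [ 0.17533497 -0.78846578 -0.03337337]
```

View pics/w13.png

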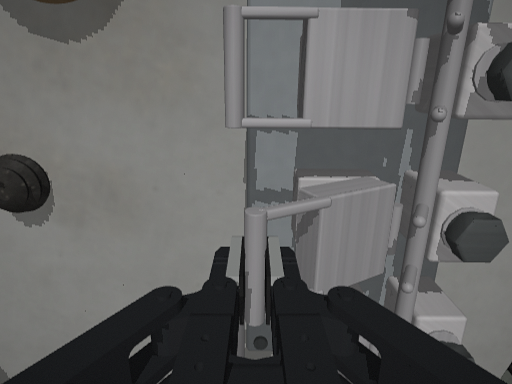

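View pics/s13.png

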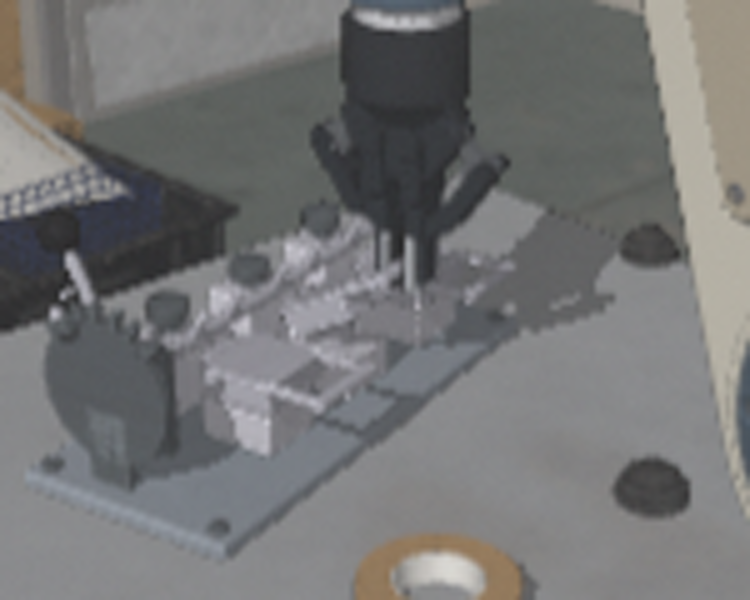

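>>> {"name": "arm_command", "arguments": {"targets": [[0.0023, 0, -0.0039, 0, 0, 0], [0.0025, 0, -0.0038, 0, 0, 0], [0.0026, 0, -0.0037, 0, 0, 0], [0.0028, 0, -0.0035, 0, 0, 0], [0, 0, 0, 0, 0, 0]]}}

```text
clock: 16.42
eef_pos: [538.2, -78.6, 105.4]
tcp_rot: [3.141, 0.0, 0.277]
contact_force: [2.3, -1.3, -5.1]
opening: 0.103
```

>>> {"name": "arm_command", "arguments": {"targets": [[0.003, 0, -0.0034, 0, 0, 0], [0.0032, 0, -0.0032, 0, 0, 0], [0.0033, 0, -0.0031, 0, 0, 0], [0.0035, 0, -0.0029, 0, 0, 0], [0.0018, 0, -0.0014, 0, 0, 0], [0, 0, 0, 0, 0, 0], [0, 0, 0, 0, 0, 0]]}}

```text
clock: 17.0
eef_pos: [551.3, -74.9, 119.6]
tcp_rot: [3.141, 0.002, 0.277]
contact_force: [-4.5, -5.8, 3.4]
opening: 0.106
```

Run:
```python
from rig import r
from h import *
s=r.sense();print(s["clock"],s["eef_pos"],s["tcp_rot"],s["opening"],s["contact_force"],s["wrist_torque"])
f=r.grab_frame("wrist");cv2.imwrite("pics/w14.png",f["image"])
f=r.grab_frame("scene");cv2.imwrite("pics/s14.png",cv2.resize(f["image"][130:250,195:345],None,fx=5,fy=5,interpolation=cv2.INTER_CUBIC))
```

```text
17.0 [551.33258177 -74.91414651 119.60360525] [3.14142132e+00 2.49065263e-03 2.77373616e-01] 0.10637735861931447 [-4.53532377 -5.76824847  3.41035843] [-0.96407666  0.82383722 -0.01640544]
```

View pics/w14.png

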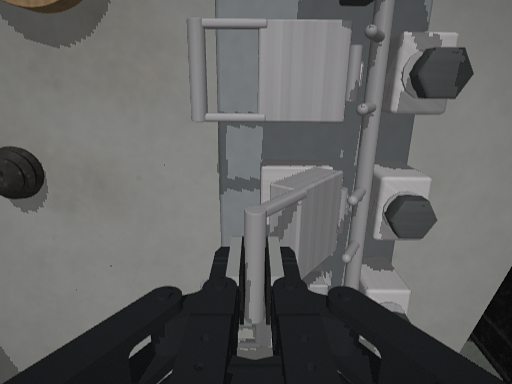

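View pics/s14.png

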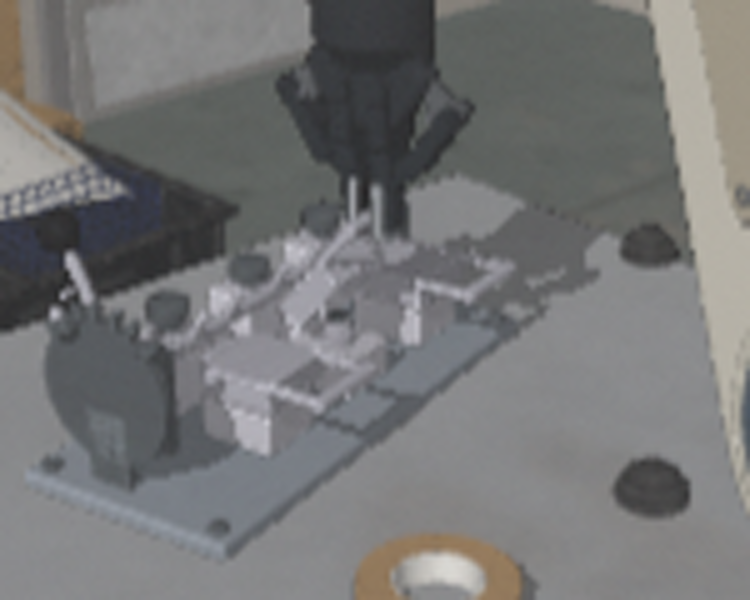

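>>> {"name": "arm_command", "arguments": {"targets": [[0, 0, 0, 0, 0, 0], [0, 0, 0, 0, 0, 0], [0, 0, 0, 0, 0, 0], [0, 0, 0, 0, 0, 0], [0, 0, 0, 0, 0, 0], [0, 0, 0, 0, 0, 0]]}}

```text
clock: 17.6
eef_pos: [551.2, -74.9, 119.5]
tcp_rot: [3.141, 0.003, 0.277]
contact_force: [-3.9, -5.3, 4.0]
opening: 0.104
```

Run:
```python
from rig import r
from h import *
f=r.grab_frame("top");a=cv2.imread("pics/top0.png")
cv2.imwrite("pics/t15.png",cv2.resize(f["image"][100:300,60:400],None,fx=2.2,fy=2.2,interpolation=cv2.INTER_CUBIC))
for x0,x1,y0,y1,n in((215,258,230,268,"tape"),(280,300,245,265,"boot"),(366,388,183,203,"bootR"),(100,160,160,250,"mallet")):
    print(n,cv2.absdiff(f["image"],a)[y0:y1,x0:x1].mean())
```

```text
tape 19.520195838433292
boot 42.454166666666666
bootR 2.915151515151515
mallet 5.055740740740741
```

View pics/t15.png

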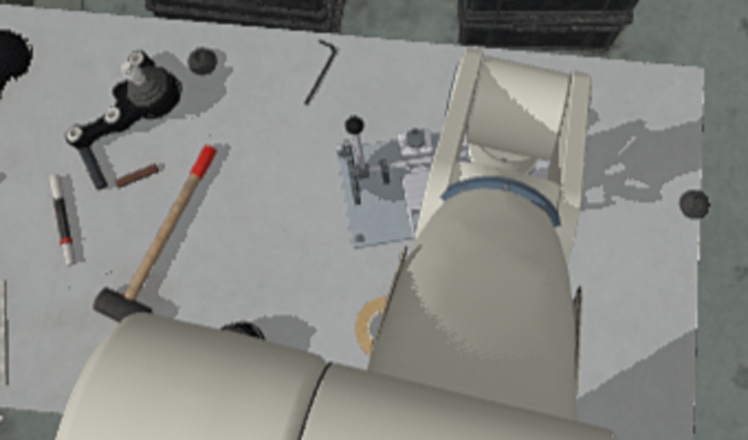

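Run:
```python
from rig import r
from h import *
import m
f=r.grab_frame("top");print("knob fix",m.inv(onz(f,220.9,156.8,155)[:2]))
s=r.sense();print(s["eef_pos"],s["opening"],s["contact_force"])
print(r.sign_off())
```

```text
knob [517.1  86.8 150.2] [0. 0.]
bL [624.5  32.4  74.8] [0.4 0.4]
bM [644.7 -47.4  82.7] [0.1 0.1]
bR [ 673.1 -137.4   64.5] [0. 0.]
rivet [590.3 132.1 118.2] [0.2 0.2]
barL [495.5  -1.1  66.1] [0.2 0.2]
barM [517.3 -84.7  62.3] [0.1 0.1]
bL [622.7  33.1  85. ] [621.4  35.2  85. ]
bM [644.  -46.7  85. ] [644.  -46.2  85. ]
bR [ 666.4 -127.5   85. ] [ 665.3 -123.1   85. ]
barL [494.8  -1.8  62. ] [495.4  -2.6  62. ]
barM [517.2 -84.8  62. ] [517.3 -84.8  62. ]
yaw 0.28113553295330557 t [576.21915301 -35.34065324]
[[-1.5  0.6]
 [ 0.1 -0.5]
 [ 1.8 -3.3]
 [-1.4  0.2]
 [ 0.   1.2]
 [ 1.   1.8]]
knob fix [ 73.4453879  132.52737102]
[551.22388022 -74.9032541  119.52178005] 0.10397469980458506 [-3.7389695  -5.63409203  3.88470202]
the job is handed in; nothing more can be done
None
```

The lever is in its marked notch. The middle bolt is the loose one, and I handed in at about 17.7 s with the gripper holding that cap open at about 53 degrees.

- **Lever:** I pushed it over with the fingers straddling the knob. The wrist camera after release and the top camera at the end both put the angle at about 0.47 to 0.48 rad (0.38 to 0.62 is allowed). Its pointer lines up with the rivet.
- **Taps, left to right:** the left bolt held at about 23 N, with the fingertips at 83.5 mm. The middle bolt sank to about 79 mm before it resisted, and I pressed on to 23 N. The right bolt held at about 19 N, at 83.8 mm.
- **Cap:** the angle comes from the bar rising 72 mm on its 90 mm radius, about 0.93 rad. The grip is still closed on the bar (opening about 9 mm), the arm is still, and the wrist reads about 8 N.
- **Other caps:** the left cap looks shut in the last wrist and scene pictures, and the right one in the scene picture. I did not touch either.

Some checks were weak or disagreed:
- **Bolt heights:** the two-view heights for the left and right bolts came out low (75 and 65 mm), because I hand-picked points on slanting views. I used the stated 85 mm for their positions, and the first touch on the left and right bolts at about 85 mm confirmed it.
- **Bystanders:** in the last top picture the arm hides the near boot and part of the tape roll. The scene camera shows both where they were, and nothing else looks moved.

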